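# Charge the polishing tumbler from a spouted jug and latch its hatch

## Task

Load the tumbler so that it can be run: lift the jug of beech balls by its handle, turn it upright until its spout faces the open hatch, only then tilt it and pour all four balls into the barrel, and stand the empty jug upright on the bench again. Then swing the red hatch lid shut, flip the loop of the toggle latch over its keeper on the lid while the lever is still up, and press the lever down until it is fully home and the lid is pulled tight. Leave the tools and other things lying about where they are.

Things in the scene. Friction and masses are not known exactly. Their poses are not given: they have to be found in the camera images.
- tumbler: Heavy fixed bench tumbler; origin under its middle, on the bench; axes as the hatch. Hexagonal plywood barrel, 140 mm across flats, axis level along y, 98 mm up, on a green roller base (x -85..85, y -125..150 mm). Round end discs (radius 83 mm, tops 182 mm up) at y = 95..111 and -111..-95 mm. At y = 142..223 mm a green plate and grey motor, 105 mm high.
- hatch (a point): Centre of the open hatch in the barrel's top, level with the top face, 168 mm above the bench. Axes: x to the lid's hinge side (away from the robot), y along the barrel to its motor end, z up. The opening is 72 mm wide (x) and 120 mm long (y).
- barrel (a point): Middle of the inside of the barrel, on its axis, 70 mm below the centre of the hatch; same axes. The inside is 124 mm across flats and 190 mm long.
- lid (a joint): Angle of the red hatch lid (rad): 0 pressed fully down, about 0.04 just resting on its soft gasket, 2.25 thrown back; starts open (1.8..2.2). Stiff hinge: it stays where it is left; about 4 N at the free edge swing it. Hinge axis along the hatch's y, at x = +44, z = +2 mm from the hatch centre. Lid 136 mm long (y), 8 mm thick (shut: -1..+7 mm from the axis), free edge 90 mm from the axis.
- lid_edge (a point): Middle of the lid's free edge, half-way through its thickness, 90 mm from the hinge axis.
- keeper (a point): Seat of the steel keeper at the lid's free edge: where the middle of the loop's bar lies when the latch is hooked; on the lid's upper face 92 mm from the hinge axis, inside an upstanding lip 24 mm wide, 6 mm high. Lid shut: x points from the lip to the hinge, z up; both turn with the lid.
- latch_lever (a joint): Angle of the steel latch lever (rad), mid-length on the barrel's sloping face nearest the robot: 0 pressed home, 1.75 raised; starts at 1.62..1.75, stays where left. Pin along y at x = -75, z = -29 mm from the hatch. 26 mm wide, 47 mm long; raised it points up and out 33 to 40 deg above level, shut 60 deg below. Hooked, pressing takes up to 10 N; it passes over centre and stays shut.
- lever_tip (a point): Middle of the rounded end of the latch lever, 44 mm from its pin, on its outer side: press here to shut it.
- latch_loop (a joint): Angle of the loop on the lever (rad), pin 13 mm from the lever's pin: 0 hooked and shut; starts near its stop (2.81), above the raised lever, leaning out to the robot 50 to 57 deg above level. It swings freely and falls by its weight. Lid shut, lever up: pushed over past upright it drops on the lid behind the keeper lip; pressing the lever then draws its bar against the lip.
- loop_bar (a point): Middle of the bar at the free end of the steel loop (bar 5 mm thick, 33 mm long along the hatch's y), 64 mm from the loop's pin. A bent wire, open inside; at the start its bar stands highest, 20 to 30 mm above the end of the lever.
- jug_handle (a point): Middle of the black grip of the metal jug, 46 mm above its underside. Axes: x level from the handle to the spout, y left, z up. Grip: upright flat-sided bar 14 mm wide (y), 12 mm deep (x), 18 to 74 mm above the underside, joined to the jug by an arm at its top and near its foot, 25 mm gap to the wall. Jug with balls 0.2 to 0.3 kg.
- jug_base (a point): Centre of the jug's round underside (94 mm across), 84 mm ahead (+x) of the handle's middle, 46 mm below it; same axes. 74 mm high, rim 106 mm across, drawn out at +x into a wide spout whose floor slopes up at 48 deg: balls start to run out at about 50 deg of tilt and are out by 65; two may bridge the spout: a small shake or more tilt frees them.
- jug_lip (a point): Middle of the spout's lip, at rim height: 112 mm ahead (+x) of the jug's centre, 74 mm above its underside; the lip is 52 mm wide inside.
- ball_1_center (a point): Centre of one of the four turned beech balls, 36 mm across, 17 g, that start in the jug.
- ball_2_center (a point): Centre of one of the four turned beech balls, 36 mm across, 17 g, that start in the jug.
- ball_3_center (a point): Centre of one of the four turned beech balls, 36 mm across, 17 g, that start in the jug.
- ball_4_center (a point): Centre of one of the four turned beech balls, 36 mm across, 17 g, that start in the jug.
- plane_small: A small wooden hand plane, lying loose on the bench, a bystander to be left alone; origin at the centre of its underside. Size 40 x 138 (y) x 62 mm, beside the jug, its near side 8 mm or more from the jug's rim.
- marking_gauge: A marking gauge, lying loose on the bench, a bystander to be left alone; origin at the centre of its underside. Size 76 x 190 (y) x 44 mm, at the jug's other side.
- wax_block: A block of wax, lying loose on the bench, a bystander to be left alone; origin at the centre of its underside. Size 32 x 60 (y) x 26 mm.
- pliers: A pair of red-handled pliers, lying loose on the bench, a bystander to be left alone; origin at the centre of its underside. Size 60 x 160 (y) x 12 mm.
- beech_offcut: A beech offcut, lying loose on the bench, a bystander to be left alone; origin at the centre of its underside. Size 55 x 80 (y) x 32 mm.

How it is judged (in metres and radians):
On the way, in this order (a step that is already met when the one before it is completed fails the run):
1. the jug is held up at least 50 mm off the bench, upright (within 0.3 rad), with its spout facing the hatch (the hatch centre lies ahead of the jug, within 45 mm of the line of its spout) (height (world z) of jug_base above 0.05 m and angle between jug_base's own z axis and vertical below 0.3 rad and x of hatch in the frame of jug_base between 0.04 and 0.5 m and y of hatch in the frame of jug_base between -0.045 and 0.045 m), for 0.2 s.
2. all four balls are inside the barrel (z of each of ball_1_center, ball_2_center, ball_3_center, ball_4_center in the frame of barrel below 0.05 m and distance between each of ball_1_center, ball_2_center, ball_3_center, ball_4_center and barrel below 0.105 m and x of ball_1_center in the frame of barrel between -0.058 and 0.058 m and x of ball_2_center in the frame of barrel between -0.058 and 0.058 m and x of ball_3_center in the frame of barrel between -0.058 and 0.058 m and x of ball_4_center in the frame of barrel between -0.058 and 0.058 m), for 0.2 s.
3. the jug stands upright on the bench, let go (height (world z) of jug_base below 0.006 m and angle between jug_base's own z axis and vertical below 0.08 rad and distance between the grasp point and jug_handle above 0.05 m), for 0.1 s.
4. the lid is shut and the loop lies over it behind the keeper lip, the lever still up (value of joint lid below 0.08 rad and x of loop_bar in the frame of keeper above -0.003 m and z of loop_bar in the frame of keeper below 0.012 m and value of joint latch_lever above 0.6 rad), for 0.05 s.
At the end, for the whole second after the job is handed in: All four balls are inside the barrel; the jug stands upright on the bench (within 0.08 rad, its underside within 6 mm of the bench top); the lid is pulled down to less than 0.025 rad, the loop's bar lies within 7 mm of its seat behind the keeper lip, and the latch lever is home (less than 0.12 rad) (all of step 2 and height (world z) of jug_base below 0.006 m and angle between jug_base's own z axis and vertical below 0.08 rad and value of joint lid below 0.025 rad and value of joint latch_lever below 0.12 rad and distance between loop_bar and keeper below 0.007 m); the robot touches nothing.
It fails at once if a tool or other bystander (plane, marking gauge, wax, pliers, offcut) is moved by more than 30 mm (distance of any of plane_small, marking_gauge, wax_block, pliers, beech_offcut from where it was at the start of the episode above 0.03 m).
It also fails if it takes over 72 s, if anything falls off the work surface, if the arm or the gripper's body presses on something with over 40 N, if the wrist force passes 120 N, or if a joint passes its speed limit or range.

## Robot

A 6-joint arm with a two-finger parallel gripper is mounted at the origin on a cart in front of the work surface, level with it; the furniture and walls round the work are solid. World frame = base frame: x ahead of the robot, y to its left, z up, the work surface at z = 0. Lengths are in m, angles in degrees, forces in N, time in s.
With the tool pointing down it reaches from about 0.325 to 0.775 m from the base axis. Payload 5.5 kg.
Tool frame: the origin (TCP) lies at the centre of the arm's flange, where the gripper is bolted on; the fingertips stand 182 mm ahead of it and the grasp point (between the pads) lies 163 mm ahead of it; z points along the fingers, y is the line along which they close (so a half turn about z gives the same grasp; the last joint's range is limited). The gripper opens to 88 mm and grips with 3 to 60 N. Pads are 20 mm wide; open, the fingers measure 115 mm over their backs; the gripper's body (75 mm by 178 mm) begins 61 mm behind the grasp point.
Start: joints at [63.329, 5.22, 70.514, -0, 104.267, -3.249], TCP at [0.239, 0.551, 0.405] pointing down, gripper open.
Joint ranges: [-164.24, 164.24], [-49.07, 125.15], [9.68, 141.18], [-86.29, 266.29], [3.28, 154.24], [-151.56, 151.56]. Speed limits (degrees/s): [147.25, 147.25, 172.46, 180, 180, 180].

## Interface

Orientations are given as [roll, pitch, yaw] about the fixed x, y, z axes, in that order (R = Rz(yaw) Ry(pitch) Rx(roll)).
In Python, from station import r gives the robot as it stands. The module is installed in compiled form; this text tells all that it offers. Calls block until the motion is done:
- r.reach(position, orientation): joint-space move of the TCP to a pose.
- r.servo_line(position, rotation=None, speed=0.15): straight line of the TCP; rotation=None keeps the orientation; speed is the mean speed in m/s.
- r.move_joints(angles): joint-space move.
- r.let_go() and r.grab(squeeze=None): open the fingers fully, or close them until they stop; squeeze is the grip in N (None keeps the last).
- r.wait(seconds).
- r.inverse_kinematics(position, orientation): joint angles nearest the present ones, or None.
- r.sense(): the state.
- r.snapshot(name): name is "side" or "top" or "wrist"; returns a dict with "frame" (420x560x3 uint8, red, green, blue), "fx", "fy", "cx", "cy" (pixels), "dist_coeffs" ([k1, k2, p1, p2, k3] as OpenCV has them; the pictures are not rectified), "R" (3x3) and "t" (3): a world point X has camera coordinates R X + t. Camera axes: x right, y down, z forward; pixel columns grow to the right and rows downward; lengths in m; the calibration is good to about 2 mm. A picture is of the moment at which its call begins. There is no depth.
A pose or a line that the arm cannot do raises r.IKError and nothing moves.
- r.hand_in(): hands the job in; it is judged then, once.
The state is a dict: "clock": time; "joints": joint angles; "joint_vel": joint speeds; "joint_torque": joint torques, N m; "tcp_pos": TCP position; "orientation": TCP orientation; "contact_force": force on the tool from outside, world axes, zero at the start; "torque": the same for the moment, N m; "opening": finger opening in m; "gripper_force": force on a finger pad.
Only numpy, scipy, OpenCV 4.12 (cv2) and the standard library are available. Lean on these libraries where they do the work, as an engineer would, in place of code of your own. Each camera call takes 0.05 s, during which the arm holds its last target. There are 200 camera calls.

## Working session

There is one attempt and no reset: what is moved stays moved. The work goes in short steps, each a Python script; the robot and the scene stay as the last script left them, time stands still between calls to the robot, and variables do not carry over. Pictures are saved under pics/ and viewed, at most 10 in all, crops included, and the job is handed in when it is done.

```bash
mkdir -p pics; python3 - <<'E'
from station import r
import cv2,pickle
d={}
for n in("side","top","wrist"):
    s=r.snapshot(n); d[n]=s; cv2.imwrite(f"pics/{n}0.png",s["frame"][:,:,::-1]); print(n,s["R"],s["t"],s["fx"],s["dist_coeffs"])
pickle.dump(d,open("d0.pkl","wb"))
E
```

```text
side [[ 0.83647954 -0.54795929  0.00652622]
 [-0.27912169 -0.43627744 -0.85542567]
 [ 0.47158569  0.71372447 -0.51788447]] [-0.49544253  0.26797628  0.91644375] 396.71925853096855 [0.01770857 0.         0.         0.         0.        ]
top [[ 0.24817592 -0.96869685 -0.00592605]
 [-0.91823133 -0.233289   -0.32004293]
 [ 0.3086421   0.08486843 -0.94738451]] [-0.16907303  0.56766574  1.61453852] 542.4698937486077 [-0.04201018  0.          0.          0.          0.        ]
wrist [[ 0.39862918  0.91711068 -0.00166475]
 [ 0.87544804 -0.37997803  0.29867612]
 [ 0.27328649 -0.12051842 -0.95435308]] [-0.5983469  -0.03514822  0.39121735] 358.6729770574868 [-0.03190445  0.          0.          0.          0.        ]
```

View pics/top0.png

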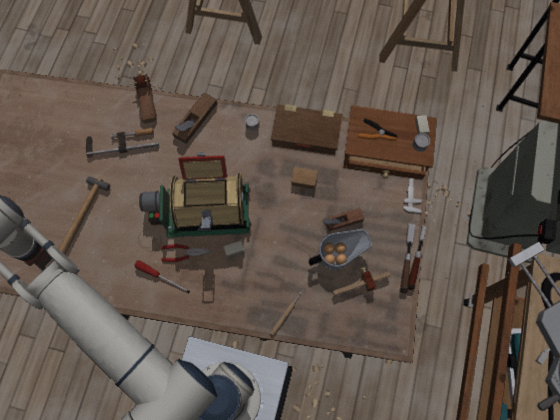

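View pics/side0.png

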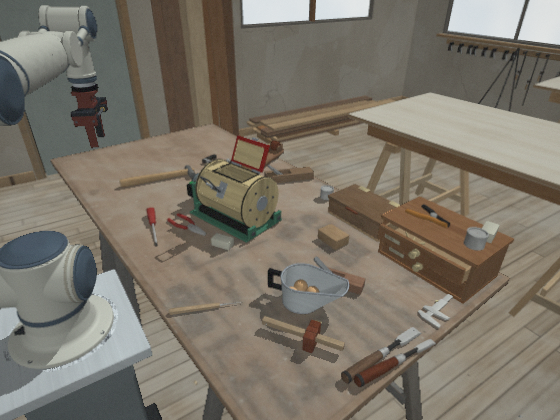

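The top view shows the tumbler near (207,203), with its lid thrown back to the top. The jug is near (343,250), handle at (316,260), spout at (370,240), pointing away from the tumbler. Next I'll zoom in to measure.

```bash
cat > h.py <<'E'
import numpy as np,cv2,pickle
def K(s): return np.array([[s["fx"],0,s["cx"]],[0,s["fy"],s["cy"]],[0,0,1.]])
def ray(s,uv):
    p=cv2.undistortPoints(np.array([[uv]],float),K(s),np.array(s["dist_coeffs"]))[0,0]
    R=np.array(s["R"]);return -R.T@np.array(s["t"]),R.T@np.array([p[0],p[1],1])
def onz(s,uv,z):
    c,d=ray(s,uv);return c+d*(z-c[2])/d[2]
def tri(s1,u1,s2,u2):
    c1,d1=ray(s1,u1);c2,d2=ray(s2,u2)
    k=np.linalg.lstsq(np.stack([d1,-d2],1),c2-c1,rcond=None)[0]
    a=c1+k[0]*d1;b=c2+k[1]*d2;return (a+b)/2,np.linalg.norm(a-b)
def proj(s,X):
    return cv2.projectPoints(np.array(X,float).reshape(-1,3),cv2.Rodrigues(np.array(s["R"]))[0],np.array(s["t"],float),K(s),np.array(s["dist_coeffs"]))[0][:,0]
E
python3 - <<'E'
import cv2,pickle,numpy as np
d=pickle.load(open("d0.pkl","rb"))
def c(n,x,y,w,h,k):return cv2.resize(d[n]["frame"][y:y+h,x:x+w,::-1],None,fx=k,fy=k,interpolation=cv2.INTER_CUBIC)
a=np.hstack([c("top",135,145,130,100,3),c("top",290,195,130,100,3)])
b=np.hstack([c("side",175,130,130,100,3),c("side",245,245,130,100,3)])
cv2.imwrite("pics/z0.png",np.vstack([a,b]))
E
```

```text
(no output)
```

View pics/z0.png

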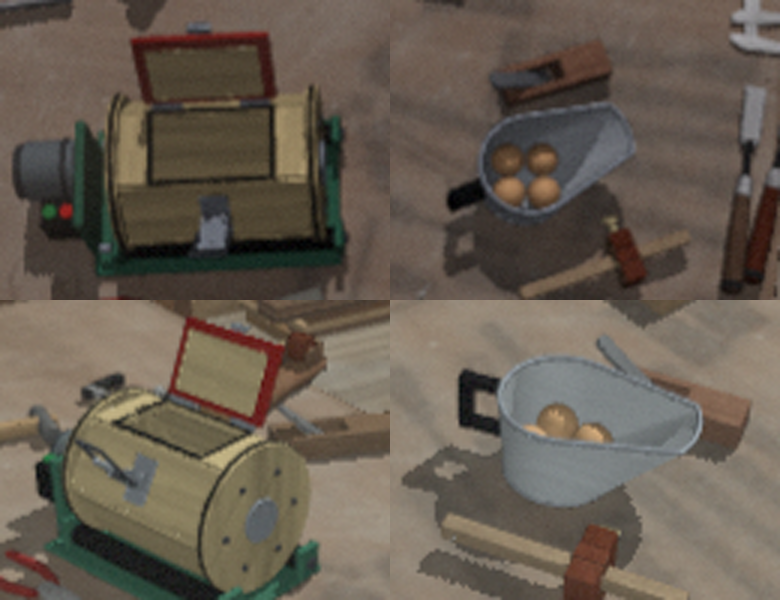

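The zoom shows the hatch outline corners, the lever and loop, the jug's handle at top-zoom (458,196), and the spout lip at (628,133). From these I'll compute poses.

```bash
python3 - <<'E'
from h import *
d=pickle.load(open("d0.pkl","rb"));T,S=d["top"],d["side"]
t=lambda X,Y:(135+X/3,145+Y/3); tj=lambda X,Y:(290+(X-390)/3,195+Y/3)
s=lambda X,Y:(175+X/3,130+(Y-300)/3); sj=lambda X,Y:(245+(X-390)/3,245+(Y-300)/3)
np.set_printoptions(precision=4,suppress=True)
cs=[onz(T,t(*p),.168) for p in[(149,109),(271,105),(272,179),(150,183)]]
print("hatch T",cs,np.mean(cs,0))
cs=[onz(S,s(*p),.168) for p in[(141,400),(258,429),(212,456),(115,424)]]
print("hatch S",cs,np.mean(cs,0))
for n,z in(("lid",0),):pass
print("lid corners", [tri(T,t(*a),S,s(*b)) for a,b in [((132,37),(186,320)),((270,32),(284,347))]])
print("handle top", onz(T,tj(458,196),.074), "grip mid tri",tri(T,tj(459,198),S,sj(468,400)))
print("lip mid",onz(T,tj(630,130),.074), onz(S,sj(700,418),.074))
# rim mask fit: balls and rim
rim=[(480,185),(485,130),(515,112),(490,205),(535,220),(480,160)]
print("rim",[onz(T,tj(*p),.074)[:2] for p in rim])
P=np.array([onz(T,tj(*p),.074)[:2] for p in rim]);A=np.c_[2*P,np.ones(len(P))];x=np.linalg.lstsq(A,(P**2).sum(1),rcond=None)[0];print("circle",x[:2],np.sqrt(x[2]+x[:2]@x[:2]))
print("loopbar/lever: ",tri(T,t(211,250),S,s(78,445)))
from station import r
print(r.sense())
E
```

```text
hatch T [array([0.5787, 0.2743, 0.168 ]), array([0.6135, 0.1547, 0.168 ]), array([0.5371, 0.1314, 0.168 ]), array([0.5028, 0.2492, 0.168 ])] [0.558  0.2024 0.168 ]
hatch S [array([0.5527, 0.2894, 0.168 ]), array([0.623, 0.159, 0.168]), array([0.5529, 0.1306, 0.168 ]), array([0.5031, 0.2493, 0.168 ])] [0.5579 0.207  0.168 ]
lid corners [(array([0.6175, 0.2921, 0.2466]), np.float64(0.006927517810222531)), (array([0.6569, 0.16  , 0.2511]), np.float64(0.0012501804589425901))]
handle top [ 0.4575 -0.1612  0.074 ] grip mid tri (array([ 0.4598, -0.162 ,  0.0504]), np.float64(0.0033589805323113657))
lip mid [ 0.5701 -0.3188  0.074 ] [ 0.5859 -0.3021  0.074 ]
rim [array([ 0.4744, -0.1805]), array([ 0.5329, -0.1723]), array([ 0.5596, -0.1983]), array([ 0.4564, -0.1952]), array([ 0.4525, -0.2434]), array([ 0.5002, -0.1745])]
circle [ 0.5086 -0.2284] 0.05898687608889312
loopbar/lever:  (array([0.4355, 0.164 , 0.1998]), np.float64(0.014827399185909992))
{'clock': 0.15, 'joints': array([ 63.3279,   5.2542,  70.5666,  -0.0015, 104.2659,  -3.2485]), 'joint_vel': array([-0.0213, -0.1376, -0.2213, -0.0422, -0.0404,  0.058 ]), 'joint_torque': array([  0.0017, -44.7046, -40.6907,   0.0699,   0.0275,  -0.0001]), 'tcp_pos': array([0.2385, 0.5506, 0.4038]), 'orientation': array([-179.9135,   -0.0035,  156.576 ]), 'contact_force': array([0.4017, 0.0568, 0.5144]), 'torque': array([-0.0336, -0.0302, -0.0071]), 'gripper_force': 0.0, 'opening': 0.08810219385120552}
```

```bash
cat >> h.py <<'E'
from scipy.spatial.transform import Rotation as Ro
H=np.array([.558,.204,.168]);HY=16.5
def RH(): return Ro.from_euler('z',HY,degrees=True).as_matrix()
def hp(x,y,z): return H+RH()@np.array([x,y,z])   # hatch-frame metres -> world
def jugtool(jp,yaw,tilt,al,flip,g=np.zeros(3),roll=0):
    """tool pose for jug: jp=handle pos; yaw; tilt spout-down deg; al=gripper pitch below level in the jug frame"""
    Rj=Ro.from_euler('z',yaw,degrees=True)*Ro.from_euler('y',tilt,degrees=True)
    a=np.radians(al);z=np.array([np.cos(a),0,-np.sin(a)]);y=np.array([0,flip,0.]);x=np.cross(y,z)
    Rt=Rj*Ro.from_matrix(np.stack([x,y,z],1))
    return jp+Rj.apply(g)-.163*Rt.apply([0,0,1]),Rt.as_euler('xyz',degrees=True)
LIP=np.array([.196,0,.028])
def handle_from_lip(lip,yaw,tilt):
    return lip-(Ro.from_euler('z',yaw,degrees=True)*Ro.from_euler('y',tilt,degrees=True)).apply(LIP)
E
python3 - <<'E'
from h import *
from station import r
np.set_printoptions(precision=0,suppress=True)
jh=np.array([.458,-.162,.046])
for al in(20,35,45,60,75,90):
  for fl in(1,-1):
    q=r.inverse_kinematics(*jugtool(jh,-51.5,0,al,fl))
    print("grasp",al,fl,q)
    if q is None: continue
    for dy in (106.5,120,90,75,60):
        d=np.array([np.cos(np.radians(dy)),np.sin(np.radians(dy)),0]);out=[]
        for t in(0,40,60,75,85):
            lip=H-d*.04+[0,0,.05]
            q=r.inverse_kinematics(*jugtool(handle_from_lip(lip,dy,t),dy,t,al,fl)); out.append(q)
        if sum(o is not None for o in out)>=4: print("  pour",dy,*[o if o is None else np.array(o) for o in out])
E
```

```text
grasp 20 1 None
grasp 20 -1 None
grasp 35 1 [  3. -39. 141. -55.  54. -11.]
grasp 35 -1 None
grasp 45 1 [ -2. -38. 136. -40.  56. -26.]
grasp 45 -1 None
grasp 60 1 [-11. -31. 126. -21.  63. -43.]
grasp 60 -1 [-11. -31. 126. -21.  63. 137.]
  pour 106.5 [-18.  20.  63.  27. 112. -27.] [  2.   8.  60. -10. 109. -18.] [ 17.   6.  60. -32. 110. -12.] [ 28.   8.  61. -49. 112.  -8.] [ 34.  11.  61. -59. 114.  -5.]
  pour 120 [-13.  33.  46.  25. 120. -34.] [  4.  13.  54.  -9. 108. -30.] [ 17.   6.  60. -30. 104. -23.] [ 28.   4.  65. -46. 103. -16.] [ 35.   4.  69. -57. 104. -12.]
  pour 90 [-23.   4.  81.  29. 105. -18.] [  2.   1.  67. -11. 112.  -2.] [ 17.   7.  60. -33. 119.   2.] [ 27.  14.  55. -49. 124.   3.] [ 32.  19.  52. -60. 127.   1.]
  pour 75 [-26. -12.  97.  30. 100.  -7.] [  3.  -5.  73. -10. 115.  14.] [ 17.   7.  60. -32. 126.  16.] [ 25.  18.  50. -48. 134.  12.] [ 30.  25.  44. -60. 138.   8.]
  pour 60 [-27. -29. 110.  30.  97.   7.] [  5. -10.  78.  -9. 118.  31.] [ 17.   7.  60. -28. 133.  31.] [ 23.  21.  46. -44. 143.  24.] [ 27.  31.  36. -59. 148.  14.]
grasp 
[... 1115 characters left out ...]
-62. 106.  -4.] [ 35.  11.  73. -76. 110.  -1.] [ 39.  15.  73. -85. 112.  -0.]
  pour 120 [ -3.  17.  63.  -0. 101. -33.] [ 17.   4.  71. -39.  93. -19.] [ 29.   3.  76. -60.  94. -10.] [ 36.   4.  80. -76.  97.  -4.] [ 40.   6.  83. -85. 100.  -0.]
  pour 90 [-7. -1. 82.  0. 99. -7.] [ 17.   5.  71. -42. 112.   4.] [ 27.  12.  66. -62. 119.   3.] [ 33.  19.  63. -77. 124.   1.] None
  pour 75 [ -7. -11.  91.  -0. 100.   8.] [ 17.   5.  71. -40. 122.  16.] [ 26.  16.  61. -61. 131.  10.] [ 30.  26.  55. -78. 136.   2.] None
  pour 60 [ -4. -20.  99.  -0. 101.  26.] [ 17.   5.  71. -35. 130.  30.] [ 24.  20.  57. -57. 143.  19.] [ 27.  31.  48. -79. 148.   4.] [ 29.  38.  43. 265. 149.  -9.]
```

```bash
python3 - <<'E'
from h import *
from station import r
s=r.sense()
r.reach([.2,.42,.47],[180,0,156.6]); print(r.sense()["clock"])
jh=np.array([.458,-.162,.048]);AL=60
p,o=jugtool(jh,-51.5,0,AL,-1); ap=Ro.from_euler('xyz',o,degrees=True).apply([0,0,1])
r.reach(p-ap*.12,o); print(r.sense()["clock"])
for n in("wrist","top"):
    w=r.snapshot(n);pickle.dump(w,open(n+"1.pkl","wb"))
    cv2.imwrite("pics/%s1.png"%n,w["frame"][:,:,::-1])
    print(n,proj(w,[jh+[0,0,.026],jh]))
E
```

```text
0.8
2.95
wrist [[279.37198821 198.97770241]
 [279.41553089 207.10362696]]
top [[312.95026453 260.24778642]
 [312.52284639 262.14648617]]
```

View pics/wrist1.png

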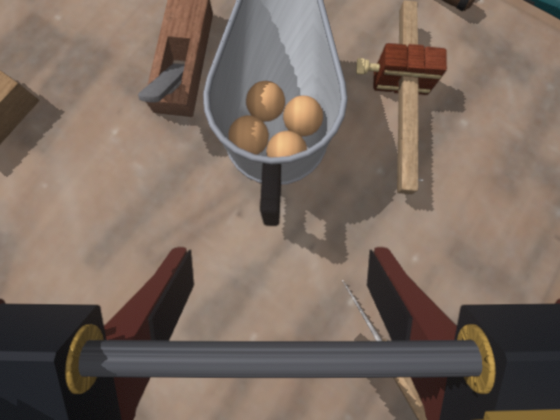

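The wrist view shows the handle bar at about (271,205), 8 px left of my prediction (279,205). I'll shift about 5 mm to the left, yaw to -53 deg, then grasp and lift.

```bash
python3 - <<'E'
from h import *
from station import r
jh=np.array([.4625,-.1585,.047]);AL=60;Y=-53
p,o=jugtool(jh,Y,0,AL,-1)
r.servo_line(list(p-Ro.from_euler('xyz',o,degrees=True).apply([0,0,.05])),list(o),speed=.15)
r.servo_line(list(p),list(o),speed=.1); print(r.sense()["contact_force"])
r.grab(50); s=r.sense();print(s["clock"],s["opening"],s["gripper_force"],s["contact_force"])
r.servo_line(list(p+[0,0,.20]),speed=.15);s=r.sense();print(s["clock"],s["tcp_pos"],s["orientation"],o,s["contact_force"],s["joints"])
w=r.snapshot("side");cv2.imwrite("pics/side2.png",w["frame"][:,:,::-1]);pickle.dump(w,open("side2.pkl","wb"))
# plan upright waypoints to pre-pour
yaws=[-53,-10,30,70,106.5]
e=hp(0,-.06,.065);h1=handle_from_lip(e,106.5,0);h0=jh+[0,0,.2];print(h0,h1)
for k,y in enumerate(yaws):
    f=k/4;hh=h0*(1-f)+h1*f
    if 0<k<4:hh=hh+[.0,0,.0]
    print(y,hh,r.inverse_kinematics(*jugtool(hh,y,0,AL,-1)))
E
```

```text
[ 0.13376971  0.56079812 -0.17226782]
5.45 0.013550753970563328 49.99274713147315 [-0.23443968 -0.18172024 -0.44821878]
6.9333 [ 0.41341818 -0.09338931  0.38692359] [179.91197298 -29.90731669 -52.95637599] [180. -30. -53.] [ 0.32710239 -0.38081777 -1.94776998] [ -9.54735686 -32.61272731 106.59927041 -20.22921223  83.79893806
 131.65100307]
[ 0.4625 -0.1585  0.247 ] [ 0.63070793 -0.04145785  0.205     ]
-53 [ 0.4625 -0.1585  0.247 ] [ -9.54660396 -32.6375315  106.50302228 -20.23709285  83.79951246
 131.64875499]
-10 [ 0.50455198 -0.12923946  0.2365    ] [-21.86454566 -34.1602247  108.53894187   6.07566745  76.22894404
  78.23696234]
30 [ 0.54660396 -0.09997893  0.226     ] [-28.74368632 -19.63473092  99.39245436  25.44458339  84.18534183
  32.26554802]
70 [ 0.58865595 -0.07071839  0.2155    ] [-26.3750601    1.68976259  81.30396113  30.22882415  99.24983455
  -2.00043713]
106.5 [ 0.63070793 -0.04145785  0.205     ] [-19.18915828  21.89264224  59.46169345  26.56103492 114.74389934
 -27.85415681]
```

View pics/side2.png

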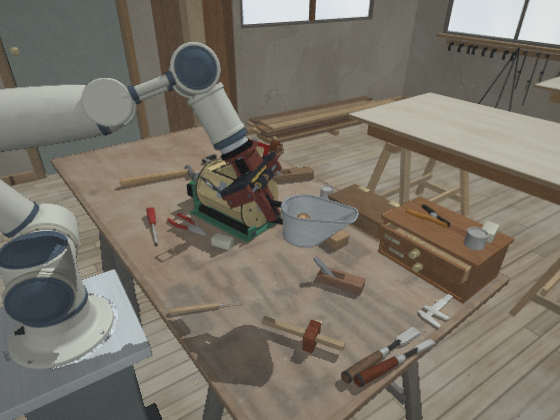

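The jug is held upright and clear. Next I'll swing it round to the pre-pour pose, with the lip short of the hatch.

```bash
python3 - <<'E'
from h import *
from station import r
jh=np.array([.4625,-.1585,.047]);AL=60
h0=jh+[0,0,.2];h1=handle_from_lip(hp(0,-.13,.10),106.5,0)
for k,y in list(enumerate([-53,-10,30,70,106.5]))[1:]:
    f=k/4;hh=h0*(1-f)+h1*f
    p,o=jugtool(hh,y,0,AL,-1);r.reach(list(p),list(o))
    print(r.sense()["clock"])
p,o=jugtool(handle_from_lip(hp(0,-.075,.10),106.5,0),106.5,0,AL,-1)
r.servo_line(list(p),list(o),speed=.12);r.wait(.3);s=r.sense();print(s["clock"],s["tcp_pos"]-p,s["orientation"],o,s["opening"])
a=[]
for n,(x,y,w,h) in dict(top=(130,130,200,150),side=(160,110,200,150)).items():
    w_=r.snapshot(n);pickle.dump(w_,open(n+"3.pkl","wb"));im=w_["frame"][:,:,::-1].copy()
    pr=proj(w_,[hp(0,-.075,.10),hp(-.036,.06,0),hp(.036,.06,0),hp(.036,-.06,0),hp(-.036,-.06,0)]);print(n,pr)
    im=cv2.resize(im[y:y+h,x:x+w],None,fx=2.9,fy=2.9,interpolation=cv2.INTER_CUBIC)
    for i,q in enumerate(pr):cv2.circle(im,tuple(int(v) for v in (q-[x,y])*2.9),3,(0,0,255) if i==0 else(255,0,255),-1)
    a.append(im)
z=np.vstack([np.hstack([a[0][:,:400],a[1][:,150:550]])]) ;cv2.imwrite("pics/pp3.png",z[:600,:800])
E
```

```text
7.9083
8.7
9.3167
9.85
10.7583 [ 0.00013212 -0.0006583  -0.00038815] [-179.97332268  -30.01197735  106.4302981 ] [-180.   -30.   106.5] 0.01384347281274823
top [[226.03178833 179.69885222]
 [184.68775766 204.7315038 ]
 [185.14841586 182.48055116]
 [224.3528641  181.01356905]
 [224.44796148 203.25226419]]
side [[252.10102763 148.57522481]
 [214.03223239 170.85107511]
 [230.72433826 163.68311344]
 [257.64023195 174.28465564]
 [241.10220218 182.2779358 ]]
```

View pics/pp3.png

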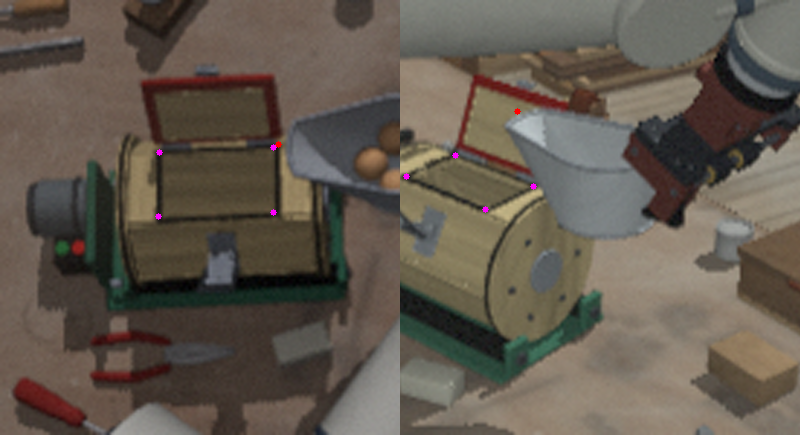

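```bash
python3 - <<'E'
from h import *
T=pickle.load(open("top3.pkl","rb"));S=pickle.load(open("side3.pkl","rb"))
x,e=tri(T,(130+291/2.9,130+149/2.9),S,(160+265/2.9,110+128/2.9));print(RH().T@(x-H),e)
from station import r
np.set_printoptions(precision=1,suppress=True)
for t in (0,15,30,45,55,62,68,75,85):
    f=min(t/60,1);p,o=jugtool(handle_from_lip(hp(-.002,-.065+.03*f,.105-.055*f),106.5,t),106.5,t,60,-1)
    print(t,r.inverse_kinematics(p,o))
E
```

```text
[-0.00525332 -0.08328542  0.08830891] 0.0100153134010566
0 [-19.6  22.2  55.1  27.4 118.6 -26.2]
15 [-13.5  16.   55.3  14.4 115.6 -24.6]
30 [ -5.   10.7  56.6   0.  112.7 -21.5]
45 [  5.7   7.2  58.4 -15.8 110.8 -16.9]
55 [ 13.6   6.2  59.7 -26.8 110.4 -13.2]
62 [ 19.1   6.4  60.4 -34.5 110.8 -10.7]
68 [ 23.4   7.1  60.6 -41.1 111.6  -9. ]
75 [ 28.3   8.4  60.8 -48.6 112.7  -7.2]
85 [ 34.5  11.   61.4 -58.9 114.5  -5. ]
```

```bash
sed -i 's/^LIP=.*/LIP=np.array([.187,0,.016])/' h.py; cat >> h.py <<'E'
def pour_pose(t,x=.003):
    f=min(t/50,1);return jugtool(handle_from_lip(hp(x,-.075+.035*f,.11-.065*f),106.5,t),106.5,t,60,-1)
E
python3 - <<'E'
from h import *
from station import r
for t in (0,12,24,36,46,52,57,62,67):
    p,o=pour_pose(t)
    d=np.linalg.norm(r.sense()["tcp_pos"]-p);r.servo_line(list(p),list(o),speed=.11 if t<40 else .06)
r.wait(.4)
s=r.sense();print(s["clock"],s["contact_force"],s["opening"])
a=[]
for n,(x,y,w,h) in dict(top=(140,130,140,150),side=(180,80,140,150)).items():
    im=r.snapshot(n)["frame"][y:y+h,x:x+w,::-1];a.append(cv2.resize(im,None,fx=2.85,fy=2.85,interpolation=cv2.INTER_CUBIC))
cv2.imwrite("pics/pour4.png",np.hstack(a))
E
```

```text
17.1917 [ 0.95127998 -0.99478869 -1.46093825] 0.013569119695722307
```

View pics/pour4.png

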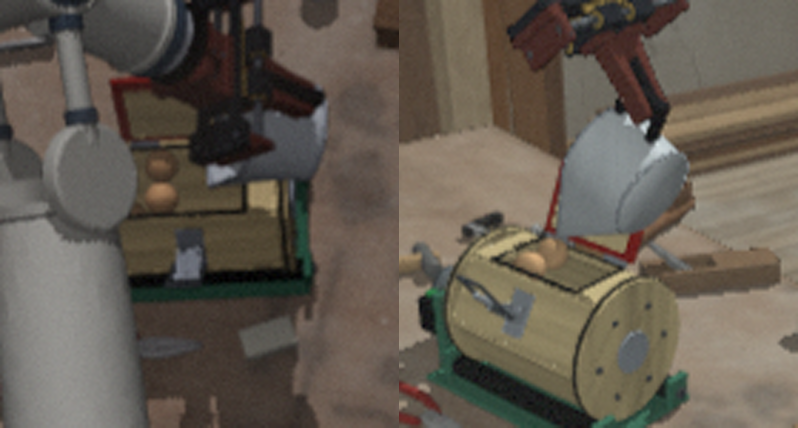

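```bash
python3 - <<'E'
from h import *
from station import r
for t in (74,82,74,82):
    p,o=pour_pose(t);r.servo_line(list(p),list(o),speed=.12)
for dx in(.012,-.006,.003):
    p,o=pour_pose(82,dx);r.servo_line(list(p),list(o),speed=.2)
r.wait(.3);F=[r.sense()["contact_force"]]
# back upright away from the hatch
for t in (60,40,20,0):
    p,o=pour_pose(t);r.servo_line(list(p+[0,0,.02]),list(o),speed=.2)
p,o=jugtool(handle_from_lip(hp(0,-.13,.12),106.5,0),106.5,0,60,-1);r.servo_line(list(p),list(o),speed=.2)
s=r.sense();print(s["clock"],F,s["contact_force"])
a=[]
for n,(x,y,w,h) in dict(top=(160,150,140,110),side=(180,110,140,110)).items():
    S=r.snapshot(n);pickle.dump(S,open(n+"5.pkl","wb"));im=S["frame"][y:y+h,x:x+w,::-1];a.append(cv2.resize(im,None,fx=2.85,fy=2.85,interpolation=cv2.INTER_CUBIC))
cv2.imwrite("pics/pour5.png",np.hstack(a))
E
```

```text
23.4 [array([ 0.67040383,  0.20254542, -1.51565634])] [ 0.31357517  0.74939187 -0.92949518]
```

View pics/pour5.png

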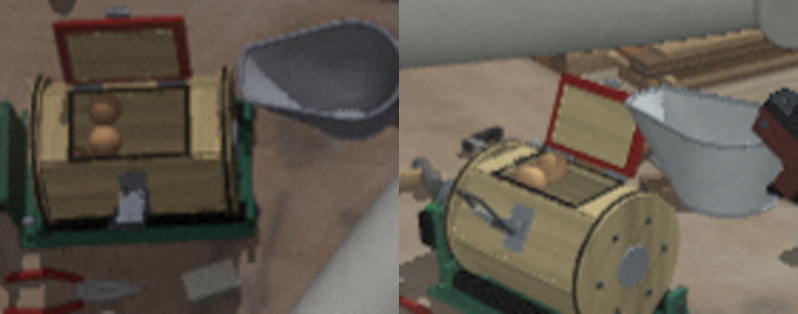

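```bash
python3 - <<'E'
from h import *
T=pickle.load(open("top5.pkl","rb"));S=pickle.load(open("side5.pkl","rb"))
for a,b in (((104,108),(551,165)),((104,139),(531,178))):
    x,e=tri(T,(160+a[0]/2.85,150+a[1]/2.85),S,(180+(b[0]-400)/2.85,110+b[1]/2.85));print(RH().T@(x-H),e)
# loop/lever points
for n,a,b in(("gauge",(0,0),(0,0)),("barmid",(128,218),(465,193))):
    if n!="gauge":
        x,e=tri(T,(160+a[0]/2.85,150+a[1]/2.85),S,(180+(b[0]-400)/2.85,110+b[1]/2.85));print(n,RH().T@(x-H),e)
# put-down candidates
from station import r
np.set_printoptions(precision=0,suppress=True)
jh=np.array([.4625,-.1585,.047])
for y in(-53,-20,0,20,40,60,80):
    for c in((.53,-.24),(.53,-.2),(.6,-.2)):
        h=np.array([*c,.047])-.084*np.array([np.cos(np.radians(y)),np.sin(np.radians(y)),0]);print(y,c,r.inverse_kinematics(*jugtool(h,y,0,60,-1)))
E
```

```text
[0.01447628 0.02512863 0.00354289] 0.0024252409127541452
[-0.01802956  0.02474819 -0.00092333] 0.00011234290230158167
barmid [-0.12220277 -0.00246395  0.03069581] 0.013455455573783822
-53 (0.53, -0.24) [-11. -26. 122. -22.  62. 138.]
-53 (0.53, -0.2) [ -5. -26. 123. -24.  65. 145.]
-53 (0.6, -0.2) [ -4. -13. 113. -25.  62. 147.]
-20 (0.53, -0.24) [-33. -36. 129.   8.  58.  74.]
-20 (0.53, -0.2) [-27. -40. 131.   4.  59.  81.]
-20 (0.6, -0.2) [-23. -26. 122.   2.  54.  87.]
0 (0.53, -0.24) [-46. -29. 124.  23.  64.  38.]
0 (0.53, -0.2) [-41. -34. 128.  21.  64.  43.]
0 (0.6, -0.2) [-35. -22. 119.  19.  58.  49.]
20 (0.53, -0.24) [-52. -15. 114.  30.  73.  11.]
20 (0.53, -0.2) [-49. -20. 118.  29.  73.  15.]
20 (0.6, -0.2) [-42. -11. 111.  29.  68.  20.]
40 (0.53, -0.24) [-53.  -1. 102.  30.  83.  -8.]
40 (0.53, -0.2) [-51.  -6. 106.  30.  81.  -6.]
40 (0.6, -0.2) [-45.   2.  99.  31.  78.  -1.]
60 (0.53, -0.24) [-52.  12.  88.  28.  92. -23.]
60 (0.53, -0.2) [-49.   7.  93.  28.  90. -22.]
60 (0.6, -0.2) [-44.  15.  84.  29.  89. -17.]
80 (0.53, -0.24) [-48.  23.  74.  24. 101. -37.]
80 (0.53, -0.2) [-45.  19.  79.  24.  99. -35.]
80 (0.6, -0.2) [-41.  27.  70.  26.  99. -31.]
```

The jug is empty, but two balls triangulate to hatch level (z≈0), side by side at x=+14 and -18. They are wedged across the 72 mm opening. The jug can't be put down before they drop, so I'll nudge them down gently with the jug's lip.

```bash
cat >> h.py <<'E'
def lip_pose(x,y,z,t,yaw=106.5): return jugtool(handle_from_lip(hp(x,y,z),yaw,t),yaw,t,60,-1)
E
python3 - <<'E'
from h import *
from station import r
for a in((-.06,.12,0),(-.045,.11,25),(-.02,.09,50),(.015,.075,80)):
    p,o=lip_pose(0,*a);r.servo_line(list(p),list(o),speed=.25)
r.wait(.3);f0=r.sense()["contact_force"];print(r.sense()["clock"])
for z in np.arange(.065,-.012,-.005):
    p,o=lip_pose(0,.018,z,80);r.servo_line(list(p),list(o),speed=.06)
    f=r.sense()["contact_force"]-f0;print(round(z,3),f.round(1))
    if np.abs(f).max()>7:break
p,o=lip_pose(0,.015,.07,80);r.servo_line(list(p),list(o),speed=.2)
s=r.sense();print(s["clock"],s["opening"])
a=[]
for n,(x,y,w,h) in dict(top=(160,150,100,80),side=(180,110,100,80)).items():
    S=r.snapshot(n);pickle.dump(S,open(n+"6.pkl","wb"));im=S["frame"][y:y+h,x:x+w,::-1];a.append(cv2.resize(im,None,fx=4,fy=4,interpolation=cv2.INTER_CUBIC))
cv2.imwrite("pics/n6.png",np.hstack(a))
E
```

```text
26.5417
0.065 [-1.2 -0.3  0.4]
0.06 [ 0.  -0.1 -0.1]
0.055 [0.  0.5 0.2]
0.05 [-0.2 -0.7 -0.2]
0.045 [-0.7  0.2 -0.5]
0.04 [0.  0.5 0.3]
0.035 [-0.4  0.   0.2]
0.03 [-0.5  0.3  0.1]
0.025 [-0.6 -0.3 -0.2]
0.02 [-1.1  0.3 -0.2]
0.015 [-1.3  0.3  0.7]
0.01 [-0.2 -0.2  0.4]
0.005 [-1.1  0.1 -0.2]
0.0 [-0.1  0.4  0.8]
-0.005 [-1.1  0.7 -0.2]
-0.01 [-1.  -0.3  0.1]
31.1667 0.013598004738716347
```

View pics/n6.png

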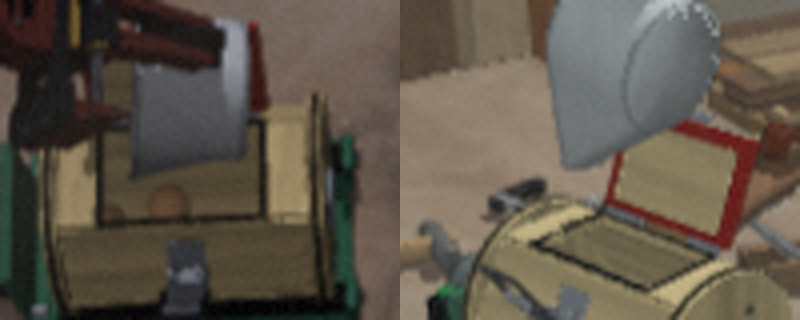

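The side view now shows no ball at hatch level. In the top view the balls lie deep in the barrel. Next I'll set the jug down in the free area beside the tumbler.

```bash
python3 - <<'E'
from h import *
from station import r
T=pickle.load(open("top.pkl","rb")) if 0 else pickle.load(open("d0.pkl","rb"))["top"]
c=onz(T,(284,245),0);print("centre",c,"plane",onz(T,(343,218),.03),"wax",onz(T,(235,248),.013),"offcut",onz(T,(304,180),.03))
Y=30;h=np.array([c[0],c[1],0])-.084*np.array([np.cos(np.radians(Y)),np.sin(np.radians(Y)),0])
for a in((-.02,.09,50),(-.06,.12,20),(-.10,.13,0)):
    p,o=lip_pose(0,*a);r.servo_line(list(p),list(o),speed=.3)
p,o=jugtool(np.array([.60,-.14,.23]),70,0,60,-1);r.reach(list(p),list(o))
p,o=jugtool(h+[0,0,.16],Y,0,60,-1);r.reach(list(p),list(o))
S=r.snapshot("top");pickle.dump(S,open("top7.pkl","wb"))
# orange ball mask anywhere outside? count in hatch
r.servo_line(list(p-[0,0,.098]),list(o),speed=.2);r.wait(.2);f0=r.sense()["contact_force"]
for z in np.arange(.059,.036,-.002):
    p,o=jugtool(h+[0,0,z],Y,0,60,-1);r.servo_line(list(p),list(o),speed=.05)
    f=r.sense()["contact_force"]-f0
    if f[2]>3: break
print(z,f,r.sense()["clock"])
r.let_go()
ap=Ro.from_euler('xyz',o,degrees=True).apply([0,0,1])
r.servo_line(list(p-ap*.08),speed=.2)
S=r.snapshot("top");pickle.dump(S,open("top8.pkl","wb"));S2=r.snapshot("side");pickle.dump(S2,open("side8.pkl","wb"))
r.servo_line(list(p-ap*.08+[0,0,.15]),speed=.3)
print(r.sense()["clock"],r.sense()["joints"])
E
```

```text
centre [ 0.50195128 -0.05878979  0.        ] plane [ 0.62923465 -0.22421216  0.03      ] wax [0.44993035 0.09106923 0.013     ] offcut [ 0.72696661 -0.07030999  0.03      ]
0.044999999999999984 [-0.6762778  -0.02779105  7.11176657] 37.7167
40.225 [-44.9490152  -39.14421499 108.83137175  29.38282978 100.41944152
  23.02579118]
```

```bash
cat >> h.py <<'E'
def tip(x,y,z,yaw=None):
    yaw=HY if yaw is None else yaw
    return list(hp(x,y,z)+[0,0,.182]),[180,0,yaw]
def lidQ(th):
    d=np.array([-np.cos(th),np.sin(th)]);n=np.array([np.sin(th),np.cos(th)])
    C=np.array([.044,.002])+.075*d+.007*n
    return C+[.010,-.012*np.clip((th-1.0)/.6,0,1)]
def loopQ(phi): # finger centre pushing the bar, phi from level-out
    b=np.array([-.085-.064*np.cos(phi),-.021+.064*np.sin(phi)]);return b+[-.0125,-.012]
def levQ(b):
    e=np.array([-np.cos(b),np.sin(b)]);n=np.array([np.sin(b),np.cos(b)])
    L=np.array([-.075,-.029])+.044*e+.003*n;f=(np.radians(37)-b)/np.radians(97)
    return L+[-.010*f,-.008*f]
E
python3 - <<'E'
from h import *
from station import r
np.set_printoptions(precision=1,suppress=True)
ok=[]
for yaw in(HY,HY+180-360):
    for n,q in (("wp",(.13,.15,-.13)),("a",(.125,.12,0)),("b",(.125,.055,0)),("lid0",(*lidQ(.04),0)),("loop0",(-.15,.013,0)),("lev",(*levQ(.6),0)),("levend",(*levQ(-1.05),0))):
        print(yaw,n,r.inverse_kinematics(*tip(q[0],q[2],q[1],yaw)))
print([lidQ(t).round(3) for t in(2.1,1.57,1,.5,.04)])
E
```

```text
16.5 wp [  6.5  31.6  28.7  -0.  119.7  80. ]
16.5 a [ 16.7  27.4  37.5  -0.  115.1  90.2]
16.5 b [ 16.7  24.8  47.5  -0.  107.7  90.2]
16.5 lid0 [16.8  0.9 79.3 -0.  99.8 90.3]
16.5 loop0 [ 16.9 -19.3  97.3  -0.  102.   90.4]
16.5 lev [ 16.9 -13.   93.6  -0.   99.4  90.4]
16.5 levend [ 16.9 -12.  100.1  -0.   91.9  90.4]
-163.5 wp [   6.5   31.6   28.7    0.   119.7 -100. ]
-163.5 a [ 16.7  27.4  37.5   0.  115.1 -89.8]
-163.5 b [ 16.7  24.8  47.5   0.  107.7 -89.8]
-163.5 lid0 [ 16.8   0.9  79.3   0.   99.8 -89.7]
-163.5 loop0 [ 16.9 -19.3  97.3   0.  102.  -89.6]
-163.5 lev [ 16.9 -13.   93.6   0.   99.4 -89.6]
-163.5 levend [ 16.9 -12.  100.1   0.   91.9 -89.6]
[array([0.1, 0.1]), array([0.1, 0.1]), array([0. , 0.1]), array([-0.,  0.]), array([-0.,  0.])]
```

```bash
python3 - <<'E'
from h import *
from station import r
np.set_printoptions(precision=3,suppress=True)
P=lambda x,z,y=0:tip(x,y,z)
r.grab(20)
r.reach(*P(.13,.15,-.13)); r.reach(*P(.125,.11)); print(r.sense()["clock"])
p,o=P(.125,.055);r.servo_line(p,o,speed=.25);f0=r.sense()["contact_force"]
for th in (1.9,1.6,1.3,1.05,.8,.6,.4,.25,.12,.05):
    q=lidQ(th);p,o=P(*q);r.servo_line(p,o,speed=.22)
    print(th,q,r.sense()["contact_force"]-f0)
S=r.snapshot("side");pickle.dump(S,open("side9.pkl","wb"))
for k in range(4):
    f=r.sense()["contact_force"]-f0
    if f[2]>8:break
    q=q-[0,.002];p,o=P(*q);r.servo_line(p,o,speed=.05)
print(f,q)
r.servo_line(P(q[0],.07)[0],speed=.3)
for n in("side","top"):
    S=r.snapshot(n);pickle.dump(S,open(n+"10.pkl","wb"))
print(r.sense()["clock"])
E
```

```text
43.675
1.9 [0.085 0.059] [-0.514  1.628  0.339]
1.6 [0.063 0.065] [0.497 1.755 0.928]
1.3 [0.041 0.07 ] [-0.644  0.122  0.134]
1.05 [0.023 0.07 ] [ 0.061  1.027 -0.214]
0.8 [0.007 0.061] [0.157 0.557 0.596]
0.6 [-0.004  0.05 ] [-0.161  0.022  0.96 ]
0.4 [-0.012  0.038] [-0.692  1.028  0.463]
0.25 [-0.017  0.027] [-0.891  0.982  0.372]
0.12 [-0.02   0.018] [-0.88   0.791  0.026]
0.05 [-0.021  0.013] [-0.613  1.473  2.457]
[-2.945 -0.48   9.836] [-0.021  0.009]
47.6417
```

The lid is resting on its gasket: contact at z≈+10 mm with about 10 N. Now I'll flip the loop.

```bash
python3 - <<'E'
from h import *
from station import r
P=lambda x,z,y=0:tip(x,y,z)
r.servo_line(P(-.152,.07)[0],speed=.3)
r.servo_line(P(-.152,.016)[0],speed=.25);f0=r.sense()["contact_force"]
for a in (50,65,80,92,104,114):
    q=loopQ(np.radians(a));r.servo_line(P(*q)[0],speed=.15);print(a,q.round(3),(r.sense()["contact_force"]-f0).round(1))
r.servo_line(P(q[0],.09)[0],speed=.3)
r.servo_line(P(-.14,.09)[0],speed=.3)
a=[]
for n,(x,y,w,h) in dict(top=(160,160,100,80),side=(180,130,100,80)).items():
    S=r.snapshot(n);im=S["frame"][y:y+h,x:x+w,::-1];a.append(cv2.resize(im,None,fx=4,fy=4,interpolation=cv2.INTER_CUBIC))
cv2.imwrite("pics/loop.png",np.hstack(a));print(r.sense()["clock"])
E
```

```text
50 [-0.139  0.016] [ 0.8 -0.3 -0.2]
65 [-0.125  0.025] [ 0.8 -0.1 -0.2]
80 [-0.109  0.03 ] [0.1 0.3 0.2]
92 [-0.095  0.031] [-0.5  0.1 -0.4]
104 [-0.082  0.029] [ 0.1 -0.4  0.7]
114 [-0.071  0.025] [-0.4 -0.9  0.7]
50.9583
```

View pics/loop.png

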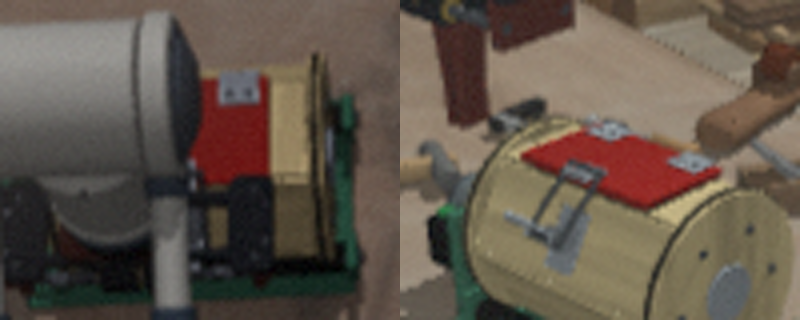

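The loop lies over the lid with its bar behind the lip, at about (590,170) in the side zoom, and the lever is still up. Now I'll press the lever home.

```bash
python3 - <<'E'
from h import *
from station import r
P=lambda x,z,y=0:tip(x,y,z)
q=levQ(.64);r.servo_line(P(q[0]-.004,.03)[0],speed=.3);f0=r.sense()["contact_force"]
for a in (35,22,8,-6,-20,-34,-46,-54,-60):
    q=levQ(np.radians(a));r.servo_line(P(*q)[0],speed=.12);f=r.sense()["contact_force"]-f0;print(a,q.round(3),f.round(1))
    if np.linalg.norm(f)>35:break
ux=RH()[:,0]
for k in range(5):
    if f@ux<-14:break
    q=q+[.002,-.0005];r.servo_line(P(*q)[0],speed=.05);f=r.sense()["contact_force"]-f0;print(q.round(3),f.round(1))
print(r.sense()["clock"])
r.servo_line(P(q[0]-.04,q[1]+.005)[0],speed=.25)
r.servo_line(P(q[0]-.04,.1)[0],speed=.35)
S=r.snapshot("side");pickle.dump(S,open("side11.pkl","wb"))
w=S["frame"][130:210,180:280];cv2.imwrite("pics/end.png",cv2.resize(w[:,:,::-1],None,fx=6,fy=6,interpolation=cv2.INTER_CUBIC))
# predicted pixels of lever tip home vs raised, keeper
print(proj(S,[hp(*v) for v in((-.099,0,-.066),(-.110,0,-.002),(-.048,0,.009))]),r.sense()["clock"])
j=pickle.load(open("side8.pkl","rb"))["frame"].astype(int);print("jug diff",np.abs(S["frame"].astype(int)-j)[200:330,240:330].mean())
E
```

```text
35 [-0.11  -0.001] [ 1.5  0.7 -1.2]
22 [-0.116 -0.011] [ 0.5  0.4 -0.9]
8 [-0.121 -0.022] [ 0.5  0.3 -1.5]
-6 [-0.124 -0.034] [ 1.3  0.2 -0.5]
-20 [-0.123 -0.046] [ 0.1  0.6 -0.2]
-34 [-0.12  -0.057] [ 0.6  0.2 -1.3]
-46 [-0.116 -0.065] [ 1.1 -0.2 -1.4]
-54 [-0.113 -0.07 ] [ 1.4  0.1 -0.8]
-60 [-0.11  -0.074] [-6.5 -2.   3.6]
[-0.108 -0.074] [-10.3  -3.8   5.2]
[-0.106 -0.075] [-17.2  -5.2   8. ]
54.2417
[[213.36104281 202.87159569]
 [208.75938434 185.42776981]
 [224.10528392 175.05668558]] 55.2333
jug diff 6.531310541310542
```

```bash
python3 - <<'E'
from h import *
A=pickle.load(open("side10.pkl","rb"))["frame"].astype(int);S=pickle.load(open("side11.pkl","rb"));B=S["frame"].astype(int)
sat=lambda I:I.max(2)-I.min(2)
np.set_printoptions(linewidth=200)
print("before (low=steel)\n",sat(A)[170:208:2,200:234:2]);print("after\n",sat(B)[170:208:2,200:234:2])
for I in("side8.pkl",):pass
# jug check: bluish-grey blob in current top view
from station import r
T=r.snapshot("top");print(proj(T,[[.502,-.059,.074],[.502+.097,-.059+.056,.074]]))
f=T["frame"].astype(int);m=((f[:,:,2]>f[:,:,0]-8)&(f.sum(2)>250)).astype(np.uint8)[195:290,255:330]
n,l,st,c=cv2.connectedComponentsWithStats(m);print([(s[4],s[:4]+[255,195,0,0],k+[255,195]) for s,k in zip(st,c) if s[4]>60][1:])
E
```

```text
before (low=steel)
 [[ 32  23  43  45  33  46  49  72  93 102  99 106  97  69  93 106 107]
 [ 18  42  38  40  41  42  35  24  51  67  24   8  13  12  11   9  99]
 [ 25  34  40  40  40  41  39  41  38  32  31  14   8   7  23  82 108]
 [ 12  26  40  41  43  42  39  40  40  41  44  35  24  55  73  93 107]
 [ 26   6   3  29  39  42  39  42  40  40  39  41  41  39  26  43  64]
 [ 34  34   3  13   3  38  43  45  41  42  37  35  39  42  42  44  30]
 [ 36  43  35   4  37   8  38  43  44  41  17   7  18  34  41  39  41]
 [ 36  40  39   5   6   2   3  38  44  43   9   9   8   7  43  41  41]
 [ 39  40  40  38  31   5   8   3  21  17   9   9   7   2  44  43  40]
 [ 40  43  40  40  41  31   3   3   5  10   9   6   7  21  44  45  43]
 [ 43  40  43  42  41  41  40  20   2   7   8   8   9  44  45  45  45]
 [ 41  40  41  42  42  44  41  45  35   7   8   4   4  44  41  42  41]
 [ 34  39  39  41  41  41  41  42  18   9   8  10  17  40  40  40  42]
 [ 35  31  29  38  42  40  42  43  13   6   9  10  41  42  40  43  42]
 [ 35  37  31  33  32  40  40  39  41  40  15   9  45  44  44  45  40]
 [ 32  32  34  
[... 1069 characters left out ...]
42  43  40  41  36   9   7   8   7   4   5  42  41  43  42]
 [ 34  39  42  42  44  44  29   9   9   9   7   8  17  40  43  43  43]
 [ 34  31  30  37  42  39  17  10   9   9   8   7  41  42  40  41  42]
 [ 34  33  31  33  33  37   8   9   8   2  15   8  44  45  41  41  42]
 [ 32  34  33  33  31  19   7   9   9  36  41  42  44  40  45  41  42]
 [ 10  33  34  32  32   3   7   8   5  37  38  37  38  41  43  41  44]
 [ 25   3  28  32  32  30  23   1   4  31  31  37  38  39  37  42  42]
 [  3   5   6   9  21  22  29  29  32  31  33  31  32  38  36  41  38]]
[[284.08724124 238.95452116]
 [274.54256417 206.29419965]]
[(np.int32(727), array([267, 207,  36,  50]), array([280.66162311, 235.2173315 ]))]
```

The after-image pixels show the lever flat on the sloping face, the loop taut up to the keeper and the lid pulled down. The jug stands where it was placed.

```bash
python3 -c "
from station import r
print(r.hand_in(),r.sense()['clock'])"
```

```text
the job is handed in; nothing more can be done
the job is handed in; nothing more can be done
```

I handed the job in at about 55 s: all four balls look to be in the barrel (the last two needed a nudge with the jug's lip; I never had all four in view at once), the jug stands empty on the bench, and the lid is shut with the loop hooked and the lever home; `hand_in` returned no verdict.

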